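# Gauge the pivot bush, then unlatch and raise the tow hitch

### The job

We are about to rebush the tow hitch on the bench plate. Two loose steel bushes look alike outside: find the one whose bore goes over the upright gauge pin and leave it on the pin, pushed fully home on its base, and leave the other standing on the bench. Then pull the hitch's sprung latch sideways by its upright tab to free the coupler, lift the tongue's head about 8 cm off the ball by the same tab, and finish still gripping the tab and holding the tongue up; knock neither the tape measure nor the small cardboard box about.

Things in the scene. Friction and masses are not known exactly. Their poses are not given: they have to be found in the camera images.
- bush_a: loose plain steel bush, outside 44 mm, 45 mm tall, standing upright, bore 32 mm (wall 6 mm); origin at the centre of its underside, z up along the bore; 0.2 kg
- bush_b: loose plain steel bush, outside 44 mm, 45 mm tall, standing upright, bore 26 mm (wall 9 mm); origin at the centre of its underside, z up; 0.2 kg
- gauge: fixed gauge: square dark steel base 60 x 60 x 10 mm with an upright round steel pin of 29 mm diameter in the middle; the pin rises 50 mm over the base (top 60 mm over the bench), its last 8 mm tapering to 21 mm; origin under the centre of the base on the bench
- gauge_seat (a point): the centre of the gauge pin at the top face of its base, 10 mm over the bench, where a bush comes to rest
- hitch: fixed tow-hitch stand: dark steel base plate 285 x 110 x 12 mm with a 50 mm steel tow ball (centre 75 mm over the bench) at its far end and two pivot cheeks (tops 100 mm over the bench) at its near end. Origin on the bench under the ball's centre; its x axis runs along the tongue from the pivot to the ball, roughly away from the robot, y to the left, z up
- tongue_head (a point): top centre of the coupler head, a grey round crown of 72 mm diameter, 120 mm over the bench when down. The tongue (0.4 to 0.9 kg) swings up to 0.7 rad about the hitch's y axis through [-0.2, 0, 0.085] of the hitch frame, taking the latch along; only the gripper keeps it up. Locked until the latch is drawn 10 mm. Axes at the start as the hitch's
- tape_measure: a bystander: tape measure, yellow, 34 x 80 x 62 mm; origin at the centre of its underside
- nipple_box: a bystander: small brown cardboard box, 43 x 65 x 37 mm; origin at the centre of its underside
- latch: the spring latch: a steel bolt with an upright tab, 24 mm wide along the hitch's x, 12 mm thick along its y. Origin = the point of the tab to grip, at [0, -0.07, 0.147] of the hitch frame at the start, 18 mm below the tab's top; 28 mm free gap to the coupler's side. It slides on the tongue along the hitch's -y (to the right) 16 mm to its stop; spring 5 N at the start, 12 N at the stop
Mind the look-alikes: they are no part of the job. Leave any green or pink look-alike of the bush_b alone.

How it is judged (in metres and radians):
On the way, in this order (a step that is already met when the one before it is completed fails the run):
1. the bush that fits is fully home on the gauge pin (horizontal distance between bush_a and gauge_seat below 0.006 m and z of bush_a in the frame of gauge_seat below 0.004 m and angle between bush_a's own z axis and vertical below 0.1 rad), for 0.2 s.
2. the latch is drawn at least 8 mm with the tongue still down (y of latch in the frame of tongue_head below -0.078 m and height (world z) of tongue_head below 0.13 m), for 0.05 s.
At the end, for the whole second after the job is handed in: The bush with the wider bore is home on the gauge pin (within 6 mm of its axis, 4 mm of its base, upright within 0.1 rad), the other bush stands upright on the bench, and the fingers hold the latch tab (over 1 N) with the top of the tongue's head at least 180 mm over the bench, 60 mm above its seat (all of step 1 and height (world z) of bush_b between -0.004 and 0.004 m and angle between bush_b's own z axis and vertical below 0.1 rad and contact force between the fingers and bush_b below 0.1 N and height (world z) of tongue_head above 0.18 m and contact force between the fingers and latch above 1 N); the arm keeps its last pose, push and grip.
It fails at once if the tape measure is moved more than 40 mm (distance of tape_measure from where it was at the start of the episode above 0.04 m).
It fails at once if the small box is moved more than 40 mm (distance of nipple_box from where it was at the start of the episode above 0.04 m).
It also fails if it takes over 54 s, if anything falls off the work surface, if the arm or the gripper's body presses on something with over 40 N, if the wrist force passes 120 N, or if a joint passes its speed limit or range.

### The arm

A 6-joint arm with a two-finger parallel gripper is mounted at the origin on the work surface; the furniture and walls round the work are solid. World frame = base frame: x ahead of the robot, y to its left, z up, the work surface at z = 0. Lengths are in mm, angles in rad, forces in N, time in s.
With the tool pointing down it reaches from about 350 to 875 mm from the base axis. Payload 4.2 kg.
Tool frame: the origin (TCP) lies between the finger pads; the fingertips stand 25 mm ahead of it and the grasp point (between the pads) lies 6 mm ahead of it; z points along the fingers, y is the line along which they close (so a half turn about z gives the same grasp; the last joint's range is limited). The gripper opens to 85 mm and grips with 20 to 120 N. Pads are 22 mm wide; open, the fingers measure 114 mm over their backs; the gripper's body (76 mm by 85 mm) begins 54 mm behind the grasp point. The pads swing forward as they close: fully open they stand 13 mm farther back than shut.
Start: joints at [-0.963, 0.385, 0.008, 0, -1.194, -0.259], TCP at [213.621, -587.337, 230.812] pointing down, gripper open.
Joint ranges: [-3.14, 3.14], [-1.21, 2.06], [-1.07, 1.41], [-3.16, 2.05], [-2.99, -0.16], [-3.1, 3.1]. Speed limits (rad/s): [2.79, 2.79, 3.14, 3.14, 3.14, 3.14].

### API

Orientations are given as a unit quaternion [x, y, z, w].
In Python, from bench import arm gives the robot as it stands.
- The arm moves only by the shell command python3 -m pendant 'ROWS'. ROWS is JSON, a list of rows, each a list of 7 numbers: the shift along the tool's x, y, z in m, then the turn, a rotation vector about the tool's x, y, z in degrees, then the finger opening in m, from 0 to 0.0854. In form: [[x, y, z, wx, wy, wz, fingers], ...]. A call has 1 to 12 rows; each row shifts and turns the commanded pose from where the row before left it, along the tool's axes as they then stand; what a row does not reach is not made up. A row lasts 1/10 s, in which the tool goes at most 50 mm and 8.59 degrees, less where a joint would pass 70% of its speed; a pose out of reach is approached as far as the arm can. A call is refused whole if a number of a shift passes 0.05 or a number of a turn 8.59, either way. A call with a gripper value outside its range is refused whole. The fingers move at their own pace and stop on an object; the grip force is fixed at half the most. Time passes only in rows, so rows that do not move let the fingers close. It gives the time, the measured TCP pose, the force, the opening and the grip force at its end, in the units of the state.
- arm.read_state(): the state, without advancing time (a new reading comes with each control period).
- arm.get_image(name): name is "side" or "top"; returns a dict with "image" (400x640x3 uint8, red, green, blue), "fx", "fy", "cx", "cy" (pixels), "xyz" and "rotation" of the camera in the world. Camera axes: x right, y down, z forward; pixel columns grow to the right and rows downward; lengths in mm; the calibration is good to about 2 mm. A picture is of the moment at which its call begins. There is no depth.
- arm.job_done(): hands the job in; it is judged then, once.
The state is a dict: "clock": time; "joints": joint angles; "joint_vel": joint speeds; "joint_efforts": joint torques, N m; "position": TCP position; "ee_rot": TCP orientation; "contact_force": force on the tool from outside, world axes, zero at the start; "wrist_torque": the same for the moment, N m; "gripper_width": finger opening in mm; "grasp_force": force on a finger pad.
Only numpy, scipy, OpenCV 4.12 (cv2) and the standard library are available. Lean on these libraries where they do the work, as an engineer would, in place of code of your own. Each camera call takes 0.05 s, during which the arm holds its last target. There are 200 camera calls.

## Working session

There is one attempt and no reset: what is moved stays moved. The work goes in short steps, Python scripts to look and compute and a shell command to move; the robot and the scene stay as the last step left them, time stands still between calls to the robot, and variables do not carry over. Pictures are saved under pics/ and viewed, at most 10 in all, crops included, and the job is handed in when it is done.

```bash
mkdir -p pics; ls
cat > h.py <<'E'
import numpy as np, cv2, pickle
from bench import arm
def snap(name,fn):
    d=arm.get_image(name); cv2.imwrite(f'pics/{fn}.png',d['image'][:,:,::-1]); pickle.dump(d,open(f'pics/{fn}.pkl','wb')); return d
def load(fn): return pickle.load(open(f'pics/{fn}.pkl','rb'))
def R(d):
    from scipy.spatial.transform import Rotation as Ro
    r=np.array(d['rotation'],float); return r if r.shape==(3,3) else Ro.from_quat(r).as_matrix()
def ray(d,u,v):
    r=R(d)@np.array([(u-d['cx'])/d['fx'],(v-d['cy'])/d['fy'],1.]); return np.array(d['xyz'],float),r/np.linalg.norm(r)
def onz(d,u,v,z):
    o,r=ray(d,u,v); return o+r*(z-o[2])/r[2]
def tri(a,ua,b,ub):
    o1,r1=ray(a,*ua); o2,r2=ray(b,*ub)
    s=np.linalg.lstsq(np.c_[r1,-r2],o2-o1,rcond=None)[0]
    p,q=o1+r1*s[0],o2+r2*s[1]; return (p+q)/2,np.linalg.norm(p-q)
def proj(d,p):
    c=R(d).T@(np.array(p,float)-np.array(d['xyz'],float)); return c[0]/c[2]*d['fx']+d['cx'],c[1]/c[2]*d['fy']+d['cy']
E
python3 - <<'E'
from h import *
s=arm.read_state(); print({k:np.round(v,3) for k,v in s.items()})
for n in('side','top'):
    d=snap(n,n+'0'); print(n,d['fx'],d['fy'],d['cx'],d['cy'],d['xyz'],np.round(R(d),3).tolist())
E
```

```text
pics
{'clock': np.float64(0.0), 'joints': array([-0.963,  0.386,  0.007, -0.   , -1.194, -0.259]), 'joint_vel': array([ 0.   , -0.001,  0.001,  0.   ,  0.001, -0.002]), 'joint_efforts': array([ 0.0000e+00, -3.9229e+01,  1.8840e+01,  4.1860e+00, -5.0000e-03,
        0.0000e+00]), 'position': array([ 213.43 , -586.809,  229.727]), 'ee_rot': array([-0.173,  0.985,  0.001, -0.   ]), 'contact_force': array([-0.058, -0.535, -0.037]), 'wrist_torque': array([0.01 , 0.016, 0.052]), 'grasp_force': np.float64(0.0), 'gripper_width': np.float64(85.678)}
side 452.69829306282463 452.69829306282463 324.30788665940725 200.281127922931 [ -428.29479448 -1145.58322369   671.67576204] [[0.822, -0.214, 0.527], [-0.569, -0.305, 0.764], [-0.002, -0.928, -0.373]]
top 388.6918478212298 388.6918478212298 318.99026803294333 196.32211305739938 [ 213.26856364   39.27357495 1311.36804662] [[-0.002, -0.99, 0.142], [-1.0, 0.0, -0.011], [0.011, -0.142, -0.99]]
```

View pics/side0.png

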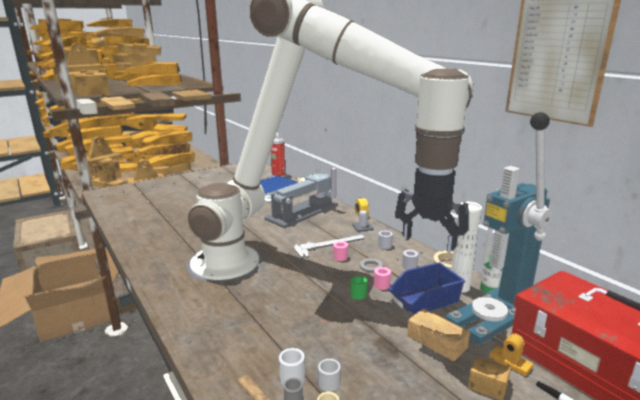

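View pics/top0.png

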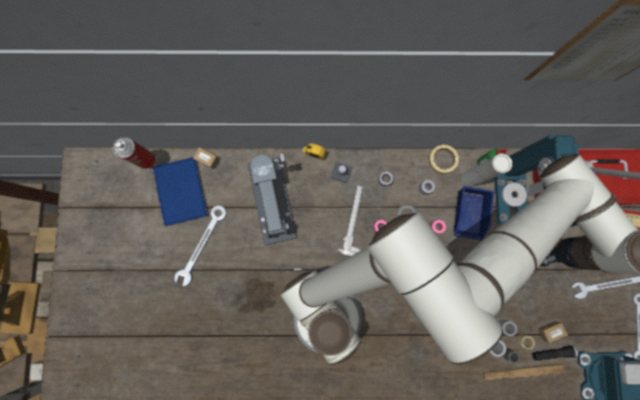

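The top view shows the hitch (crown near 262,163; latch near 290,167), the gauge near (341,172), and the bushes near (386,178) and (428,187). The tape is near (315,150) and a box near (205,157). I'll enlarge both views.

Run:
```python
from h import *
t=load('top0')['image'][:,:,::-1]; s=load('side0')['image'][:,:,::-1]
a=cv2.resize(t[135:250,240:440],None,fx=4,fy=4,interpolation=cv2.INTER_CUBIC)
b=cv2.resize(s[160:290,260:460],None,fx=4,fy=4,interpolation=cv2.INTER_CUBIC)
cv2.imwrite('pics/ct.png',a);cv2.imwrite('pics/cs.png',b)
```

```text
(no output)
```

View pics/ct.png

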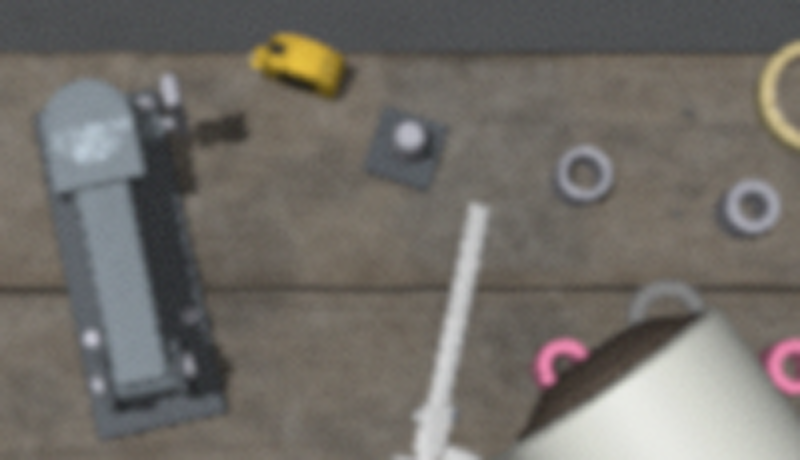

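View pics/cs.png

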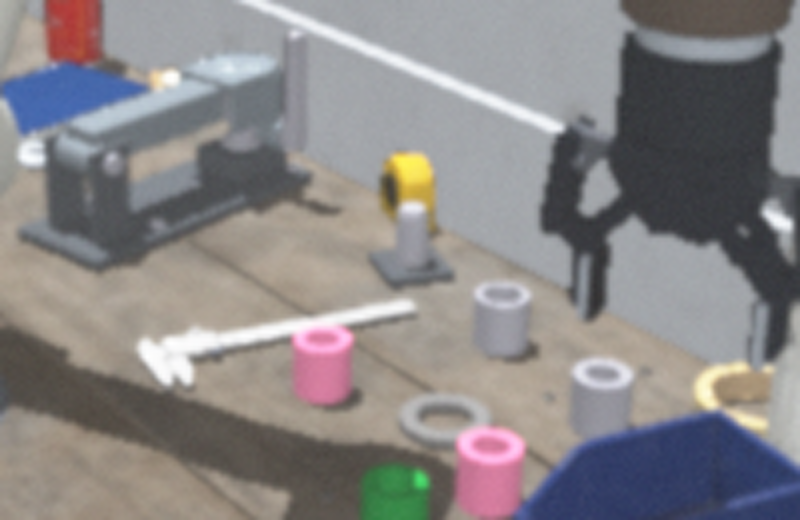

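The crops show the bush at top-view (386,178) with a thinner ring than the one at (428,187), so it's likely bush_a. The pin top is near (342,168) in the top view and (363,211) in the side view. The tab top is near (282,154) and (334,168). Next I'll measure these with masks.

Run:
```python
from h import *
T=load('top0');S=load('side0')
for n,t,s in(('b1',(386,178.5),(385.5,233.2)),('b2',(427.5,186.8),(410.8,253.3)),('pin',(342.3,168.5),(363,211.8)),('tab',(282,155),(333.8,168))):
    p,e=tri(T,t,S,s); print(n,p.round(1),round(e,1))
# ring bore: grey profile/area in top view
g=cv2.resize(cv2.cvtColor(T['image'],cv2.COLOR_RGB2GRAY),None,fx=8,fy=8,interpolation=cv2.INTER_CUBIC)
for c in((386,178.5),(427.5,186.8)):
    x,y=int(c[0]*8),int(c[1]*8); w=g[y-80:y+80,x-80:x+80]
    m=(w>120).astype(np.uint8)
    cs,hi=cv2.findContours(m,cv2.RETR_CCOMP,cv2.CHAIN_APPROX_NONE)
    for k,h in zip(cs,hi[0]):
        if cv2.contourArea(k)>400:
            (a,b),r=cv2.minEnclosingCircle(k); print(c,'hole' if h[3]>=0 else 'out',cv2.contourArea(k)/64,(x-80+a)/8,(y-80+b)/8,'eqd',2*np.sqrt(cv2.contourArea(k)/64/np.pi))
# yellow tape, brown box
hsv=cv2.cvtColor(T['image'],cv2.COLOR_RGB2HSV)
print('rot tape',cv2.minAreaRect(cv2.findNonZero(cv2.inRange(hsv[130:170,290:340],(15,120,100),(35,255,255)))))
# pixel print around tab & pin, side gray
gs=cv2.cvtColor(S['image'],cv2.COLOR_RGB2GRAY).astype(int); gt=cv2.cvtColor(T['image'],cv2.COLOR_RGB2GRAY).astype(int)
print('side tab');print(gs[164:202:2,326:342])
print('top tab');print(gt[150:172,272:298])
print('top pin');print(gt[160:184,330:354])
print('side pin');print(gs[206:234:1,354:374])
```

```text
b1 [ 456.  -199.    44.7] 3.9
b2 [ 428.7 -337.1   43.1] 5.1
pin [485.6 -52.3  59. ] 1.5
tab [502.7 138.8 162.7] 3.2
(386, 178.5) out 145.859375 386.35162830352783 177.79581832885742 eqd 13.627689614177283
(386, 178.5) hole 58.609375 386.1441888809204 178.04824542999268 eqd 8.638505307182049
(427.5, 186.8) out 152.9296875 428.65762996673584 185.99329662322998 eqd 13.954072011029279
(427.5, 186.8) hole 37.7734375 428.3606929779053 186.36069297790527 eqd 6.935029514398776
rot tape ((24.265560150146484, 19.504150390625), (21.514829635620117, 11.015077590942383), 14.931418418884277)
side tab
[[166 165 174 189 212 227 236 240 237 227 217 199 184 171 164 160]
 [163 164 164 162 163 167 175 189 200 214 229 236 237 232 222 209]
 [162 163 165 163 162 161 189 221 210 191 177 178 191 207 222 234]
 [164 163 163 161 152 137 149 152 147 142 148 163 165 164 165 169]
 [165 163 165 163 151 133 140 146 141 141 149 160 165 164 164 164]
 [192 181 174 166 152 135 141 147 142 143 148 161 163 166 167 165]
 [204 194 176 152 146 133 142 146 143 143 147 158 165 166 164 164]
 [159 141 129 125 118 126 140 147 144
[... 7297 characters left out ...]
 137 150
  159 163]
 [115 126 133 139 137 138 140 138 138 133 129 118 104  90  97 116 134 141
  153 160]
 [116 120 130 136 138 138 138 130 121 119 115 107 102  99 107 120 129 131
  136 148]
 [134 113 118 129 136 135 135 132 125 125 121 118 113 115 111 116 115 111
  113 134]
 [146 123 110 118 126 124 122 118 115 111 107 107 103 102 104 102 100 101
  104 130]
 [153 140 117 103 102 102 101 101 102 100  99  98  99 107 122 127 126 124
  130 144]
 [156 153 137 115 100  98 106 118 120 121 121 125 123 138 154 162 165 164
  166 166]
 [157 157 151 141 125 122 132 148 153 152 154 153 155 158 165 167 170 173
  173 171]
 [158 158 159 157 156 158 160 165 164 163 159 160 160 161 163 163 165 166
  166 166]]
```

b1 (386,178) has the larger bore ratio (0.63 against 0.50), so it's bush_a. Triangulated heights match the text: 45 and 43 for the bush tops, 59 for the pin and 163 for the tab. Next come the positions and the hitch yaw.

```bash
cat >> h.py <<'E'
from scipy.spatial.transform import Rotation as Ro
def goal(p,yaw):
    "tool-frame shift (mm) and turn (deg) from the measured pose to TCP p, tool down, tool y = hitch y of given yaw (deg)"
    s=arm.read_state(); M=Ro.from_quat(s['ee_rot']); a=np.radians(yaw)
    y=np.array([-np.sin(a),np.cos(a),0]); z=np.array([0,0,-1.]); G=np.c_[np.cross(y,z),y,z]
    r=(M.inv()*Ro.from_matrix(G)).as_rotvec(degrees=True)
    print('shift',(M.inv().apply(np.array(p)-s['position'])).round(1),'turn',r.round(2),'pos',s['position'].round(1))
E
python3 - <<'E'
from h import *
T=load('top0');S=load('side0')
def cen(im,box,th):
    u0,u1,v0,v1=box; g=cv2.cvtColor(im,cv2.COLOR_RGB2GRAY)[v0:v1,u0:u1].astype(float)
    w=np.clip(g-th,0,None); m=cv2.moments(w); return u0+m['m10']/m['m00'],v0+m['m01']/m['m00']
pt=cen(T['image'],(337,348,164,173),135); ps=cen(S['image'],(358,368,209,214),185)
print('pin',pt,ps,onz(T,*pt,60),onz(S,*ps,60),tri(T,pt,S,ps))
for n,t,s in (('b1',(386.25,178.0),(385.5,233.2)),('b2',(428.5,186.2),(410.8,253.3))):
    print(n,onz(T,*t,45).round(1),onz(S,*s,45).round(1))
tt=(282.2,155.6);print('tab top',onz(T,*tt,165),onz(S,333.6,168.5,165),tri(T,tt,S,(333.6,168.5)))
f=lambda x,y:(240+x/4,135+y/4)
bl,br=onz(T,*f(102,437),12),onz(T,*f(227,407),12); d=bl-br; print('plate near',bl,br,np.linalg.norm(d),np.degrees(np.arctan2(-d[0],d[1])))
# tongue side edges at z~105
for a,b in(((78,195),(112,390)),((127,182),(167,372))):
    p,q=onz(T,*f(*a),105),onz(T,*f(*b),105); e=p-q; print('edge yaw',np.degrees(np.arctan2(e[1],e[0])))
print('tape',onz(T,314,149.5,62),'crown',onz(T,*f(87,125),120))
x=onz(T,314,149.5,62)
goal([456,-199,200],13.5)
E
```

```text
pin (341.8164102564103, 168.31076923076924) (362.6937618147448, 211.44801512287336) [485.43494576 -50.26550553  60.        ] [486.05224273 -51.27731186  60.        ] (array([485.95767582, -50.58953141,  59.66536693]), np.float64(1.0563562801885062))
b1 [ 456.  -198.6   45. ] [ 457.7 -199.9   45. ]
b2 [ 428.4 -338.2   45. ] [ 429.1 -340.    45. ]
tab top [501.687469   137.12250475 165.        ] [492.64512754 128.75601976 165.        ] (array([501.33770719, 138.2385922 , 161.15483549]), np.float64(3.0269124482877587))
plate near [238.8679475 201.9669587  12.       ] [263.46370564  98.63307669  12.        ] 106.22072532614222 13.388537530196654
edge yaw 10.83406315051251
edge yaw 12.534829501199356
tape [548.37614765  41.2014741   62.        ] crown [478.80219018 204.42774175 120.        ]
shift [-360.5  281.6   30.4] turn [ 0.11 -0.01  6.47] pos [ 213.5 -586.9  229.9]
```

```bash
python3 -m pendant '[[-0.03,0.0235,0.0025,0,0,0,0.085],[-0.03,0.0235,0.0025,0,0,0,0.085],[-0.03,0.0235,0.0025,0,0,0,0.085],[-0.03,0.0235,0.0025,0,0,0,0.085],[-0.03,0.0235,0.0025,0,0,0,0.085],[-0.03,0.0235,0.0025,0,0,0,0.085],[-0.03,0.0235,0.0025,0,0,0,0.085],[-0.03,0.0235,0.0025,0,0,0,0.085],[-0.03,0.0235,0.0025,0,0,0,0.085],[-0.03,0.0235,0.0025,0,0,0,0.085],[-0.03,0.0235,0.0025,0,0,0,0.085],[-0.03,0.0235,0.0025,0,0,6.4,0.085]]'; python3 -m pendant '[[0,0,0,0,0,0,0.085],[0,0,0,0,0,0,0.085]]'
python3 -c "
from h import *
goal([456.5,-199,120],13.5); goal([456.5,-199,36],13.5)"
```

```text
clock: 1.3
position: [455.9, -197.8, 200.5]
ee_rot: [-0.117, 0.993, 0.0, -0.0]
contact_force: [0.7, -0.4, -0.2]
gripper_width: 84.9
grasp_force: 0.0
clock: 1.5
position: [455.6, -198.6, 200.4]
ee_rot: [-0.119, 0.993, 0.0, -0.001]
contact_force: [0.5, -0.7, 0.3]
gripper_width: 85.0
grasp_force: 0.0
shift [-0.9 -0.7 80.4] turn [ 0.03 -0.06  0.22] pos [ 455.6 -198.6  200.4]
shift [ -1.   -0.7 164.4] turn [ 0.03 -0.06  0.22] pos [ 455.6 -198.6  200.4]
```

```bash
python3 -m pendant '[[-0.001,-0.0005,0.03,0,0,0,0.085],[0,0,0.03,0,0,0,0.085],[0,0,0.03,0,0,0,0.085],[0,0,0.03,0,0,0,0.085],[0,0,0.02,0,0,0,0.085],[0,0,0.014,0,0,0,0.085],[0,0,0.01,0,0,0,0.085],[0,0,0,0,0,0,0.085]]'; python3 -m pendant '[[0,0,0,0,0,0,0.05],[0,0,0,0,0,0,0.035],[0,0,0,0,0,0,0.035],[0,0,0,0,0,0,0.035],[0,0,0,0,0,0,0.035],[0,0,0,0,0,0,0.035],[0,0,0,0,0,0,0.035]]'; python3 -c "
from h import *
goal([485.7,-51,120],13.5)"
```

```text
clock: 2.3
position: [455.3, -200.2, 35.7]
ee_rot: [-0.118, 0.993, 0.0, -0.001]
contact_force: [0.1, -0.1, 0.1]
gripper_width: 85.0
grasp_force: 0.0
clock: 3.0
position: [457.2, -199.6, 38.5]
ee_rot: [-0.119, 0.993, -0.0, 0.001]
contact_force: [-1.6, 1.3, 7.3]
gripper_width: 40.4
grasp_force: 59.4
shift [-62.9 137.6 -81.6] turn [-0.05  0.09  0.13] pos [ 457.2 -199.6   38.5]
```

```bash
python3 -m pendant '[[0,0,-0.02,0,0,0,0.035],[0,0,-0.03,0,0,0,0.035],[0,0,-0.03,0,0,0,0.035],[0,0,0,0,0,0,0.035],[0,0,0,0,0,0,0.035]]'
python3 - <<'E'
from h import *
d=snap('side','s1'); t=snap('top','t1')
s=arm.read_state()['position']; u,v=proj(d,[s[0],s[1],s[2]-6]); print(u,v)
u,v=int(u),int(v)
b=cv2.resize(d['image'][v-45:v+45,u-55:u+55,::-1],None,fx=5,fy=5,interpolation=cv2.INTER_CUBIC);cv2.imwrite('pics/c1.png',b)
print(u-55,v-45)
E
```

```text
clock: 3.5
position: [456.4, -199.2, 117.2]
ee_rot: [-0.118, 0.993, 0.0, 0.001]
contact_force: [-0.4, 0.4, -2.6]
gripper_width: 39.9
grasp_force: 60.8
385.8080289259355 214.4364003312281
330 169
```

View pics/c1.png

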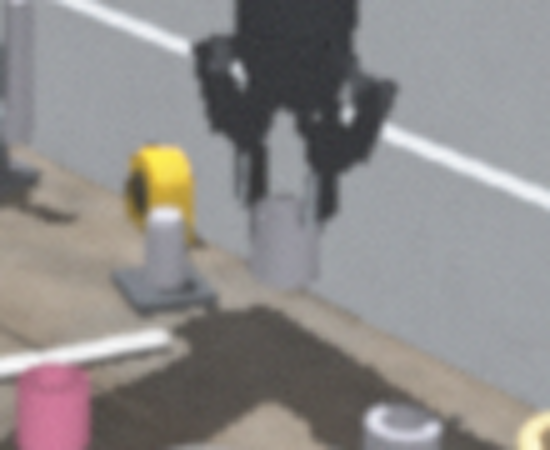

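The bush is held upright between the pads: its top edge is near crop y 195 and its bottom near 285 (full image about (387,226)). The pin top is at crop (166,215). I'll check how high it sits in the grip.

Run:
```python
from h import *
d=load('s1'); s=arm.read_state()['position']; print(s.round(1))
for z in (60,70,78,90,100,110,123,135): print(z,[ (round((a-b)*5)) for a,b in zip(proj(d,[s[0],s[1],z]),(330,169))])
# tips check: fingers y +-22
goal([485.7,-51,150],13.5)
```

```text
[ 455.4 -199.2  115.7]
60 [275, 300]
70 [276, 285]
78 [277, 274]
90 [278, 256]
100 [278, 242]
110 [279, 227]
123 [280, 207]
135 [281, 189]
shift [-64.1 137.  -34.3] turn [ 0.08 -0.13  0.06] pos [ 455.4 -199.2  115.7]
```

```bash
python3 -m pendant '[[-0.013,0.0275,-0.002,0,0,0,0.035],[-0.013,0.0275,-0.002,0,0,0,0.035],[-0.013,0.0275,-0.001,0,0,0,0.035],[-0.013,0.0275,0,0,0,0,0.035],[-0.012,0.027,0,0,0,0,0.035],[0,0,0,0,0,0,0.035],[0,0,0,0,0,0,0.035],[0,0,0,0,0,0,0.035]]'
python3 - <<'E'
from h import *
d=snap('side','s2'); s=arm.read_state()['position']; print(s.round(1))
b=cv2.resize(d['image'][170:240,320:410,::-1],None,fx=8,fy=8,interpolation=cv2.INTER_CUBIC);cv2.imwrite('pics/c2.png',b)
for z in (77,60,30): print(z,proj(d,[s[0],s[1],z]),proj(d,[485.7,-51,z]))
goal([485.7,-51,120],13.5)
E
```

```text
clock: 4.4
position: [485.9, -51.8, 120.9]
ee_rot: [-0.118, 0.993, -0.0, -0.001]
contact_force: [0.6, -0.8, -1.6]
gripper_width: 39.8
grasp_force: 61.0
[486.  -52.  121.1]
77 (np.float64(362.964239158435), np.float64(206.93076296555103)) (np.float64(362.70710109599236), np.float64(206.85169974652416))
60 (np.float64(362.8180879652613), np.float64(211.52577798396425)) (np.float64(362.56206532768635), np.float64(211.44510311955406))
30 (np.float64(362.5630767218217), np.float64(219.5433690006649)) (np.float64(362.30899912353954), np.float64(219.45992021815502))
shift [0.  1.1 1.1] turn [ 0.01 -0.11  0.03] pos [486.  -52.  121.1]
```

View pics/c2.png

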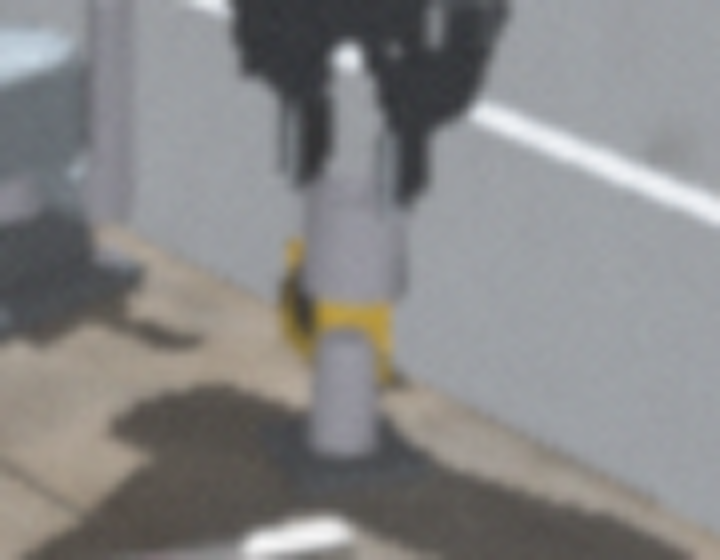

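The pin spans crop x 312–378 (centre 345). The held bush spans 305–407 (centre 356), so it sits about 4.8 mm to the camera's right of the pin. I'll check the top view for the other direction.

Run:
```python
from h import *
d=snap('top','t2')
b=cv2.resize(d['image'][130:220,270:420,::-1],None,fx=5,fy=5,interpolation=cv2.INTER_CUBIC);cv2.imwrite('pics/c3.png',b)
for z in (77,122): print(proj(d,[486,-52,z]))
```

```text
(np.float64(342.71167868973885), np.float64(167.02465930524824))
(np.float64(343.7404811590258), np.float64(163.91568980901206))
```

View pics/c3.png

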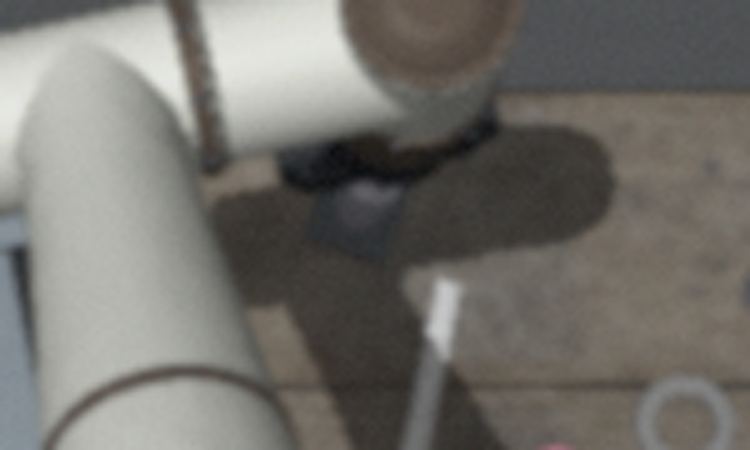

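Run:
```python
from h import *
d=load('t2'); g=cv2.cvtColor(d['image'],cv2.COLOR_RGB2GRAY).astype(int)
np.set_printoptions(linewidth=200)
print(g[162:184,328:358])
for y in(-22,0,22): print(y,[proj(d,np.array([486,-52,0])+np.array([-.233*y-.972*22*k,.972*y-.233*22*k,77])) for k in(0,1)])
```

```text
[[ 47  44  44  42  35  31  27  19  24  22  15  20  17  15  22  28  26  31  25  31  31  31  33  36  31  31  27  28  27  31]
 [ 38  39  40  38  27  26  25  24  19  22  21  21  16  17  21  16  19  25  26  24  28  30  29  27  29  26  24  23  26  38]
 [ 29  29  37  40  31  24  28  22  27  24  27  20  16  14  15  19  18  20  19  23  19  23  19  20  20  24  20  25  40  44]
 [ 21  28  32  32  29  28  26  22  24  22  19  24  25  30  33  35  29  27  21  16  21  20  22  26  24  28  34  44  50  56]
 [ 26  26  23  24  27  22  17  23  17  22  30  36  46  56  64  61  56  42  36  32  36  37  34  33  35  41  52  58  60  60]
 [ 40  34  28  24  22  27  28  26  28  33  42  56  70  83  87  84  80  65  56  58  62  58  51  41  50  54  59  63  63  60]
 [ 53  47  43  35  36  38  35  38  37  51  54  64  77  90  94  95  90  84  77  79  81  72  57  54  58  61  63  62  62  62]
 [ 60  55  58  55  51  46  43  48  46  58  62  67  75  83  90  92  89  86  86  85  77  67  56  59  58  58  64  65  64  58]
 [ 58  61  57  57  55  48  48  48  53  59  61  67  67  72  78  78  82  83  78  74  68  56  52  60  63  63  63  61  5
[... 1310 characters left out ...]
  49  54  54  58  57  55  54  56  58  59  61  61]
 [ 59  54  57  61  62  58  61  61  63  62  58  60  55  53  52  49  48  51  48  57  56  58  55  59  61  60  63  67  77  82]
 [ 56  57  59  60  63  60  61  62  60  59  60  58  58  58  54  55  53  51  50  53  56  55  62  68  81  83  83  87  97 104]]
-22 [(np.float64(349.2739325225683), np.float64(165.48357278413675)), (np.float64(350.93906091276904), np.float64(171.94314526588187))]
0 [(np.float64(342.71167868973885), np.float64(167.02465930524824)), (np.float64(344.36259201021323), np.float64(173.4928403801363))]
22 [(np.float64(336.1393439644383), np.float64(168.56811323364138)), (np.float64(337.7759965031654), np.float64(175.04492175208276))]
```

The bush sits about 5–6 mm too far in +x relative to the pin, and both views agree. I'll correct that and recheck in the side view.

```bash
python3 -m pendant '[[0.003,0.0005,0.003,0,0,0,0.035],[0.003,0.0005,0.003,0,0,0,0.035],[0,0,0,0,0,0,0.035],[0,0,0,0,0,0,0.035]]'
python3 - <<'E'
from h import *
np.set_printoptions(linewidth=200)
for n in('s2','s3'):
    d=snap('side','s3') if n=='s3' else load(n)
    g=cv2.cvtColor(d['image'],cv2.COLOR_RGB2GRAY).astype(float)
    def edges(r0,r1):
        p=g[r0:r1,350:378].mean(0); return p.round(0).astype(int)
    print(n,'bush',edges(200,206));print('pin',edges(216,223)); print(arm.read_state()['position'].round(1))
t=snap('top','t3');g=cv2.cvtColor(t['image'],cv2.COLOR_RGB2GRAY).astype(int);print(g[162:180,332:354])
E
```

```text
clock: 4.9
position: [480.4, -52.0, 115.8]
ee_rot: [-0.118, 0.993, -0.0, -0.0]
contact_force: [-0.0, -0.6, -2.2]
gripper_width: 39.7
grasp_force: 61.0
s2 bush [156 156 156 155 151 138 120 114 123 132 139 144 148 151 151 151 151 146 140 131 130 151 159 159 159 160 161 160]
pin [113 115 120 125 129 135 141 142 137 131 136 143 148 149 147 143 132 123 125 133 144 153 156 155 155 153 153 152]
[480.4 -52.  115.8]
s3 bush [156 156 156 155 152 139 129 127 134 139 146 148 150 152 151 150 146 140 127 125 149 158 160 160 159 160 161 160]
pin [124 125 130 135 140 146 152 153 145 133 136 143 147 148 147 142 133 127 130 135 144 152 156 155 154 153 153 151]
[480.7 -51.9 115.9]
[[65 56 49 33 28 18 21 26 30 33 31 32 35 27 33 38 50 56 58 55 51 50]
 [50 41 35 26 14 16 18 17 24 29 32 30 30 34 30 36 40 45 44 37 41 38]
 [39 27 27 22 19 23 15 20 19 22 27 35 30 32 31 35 34 32 31 32 29 30]
 [32 26 24 18 18 19 17 19 18 21 21 20 24 24 27 30 29 31 32 27 28 33]
 [36 25 24 19 22 26 23 20 20 20 21 21 23 23 23 23 27 25 20 28 24 25]
 [30 28 27 22 23 19 21 22 25 26 30 29 23 19 18 18 22 22 17 25 27 28]
 [26 21 26 26 18 28 27 37 44 52 60 59 43 34 30 28 30 28 25 24 32 44]
 [23 27 29 30 29 36 43 50 63 79 84 81 72 57 52 53 57 53 40 46 52 54]
 [34 38 39 35 39 48 57 64 78 88 93 94 86 77 73 79 74 70 59 56 62 62]
 [45 45 42 48 49 58 60 68 73 84 90 89 89 87 82 84 76 67 57 57 65 63]
 [48 49 49 50 53 56 64 63 69 73 77 83 84 78 78 75 65 59 59 58 63 63]
 [49 49 48 46 48 55 60 63 64 67 67 72 70 70 67 62 59 54 54 59 62 63]
 [52 46 47 51 49 52 56 60 63 64 64 65 62 61 58 56 52 51 53 58 61 56]
 [47 48 50 49 48 51 52 54 60 57 58 59 55 55 54 49 47 51 53 59 57 61]
 [50 49 52 49 47 51 51 51 52 55 53 52 52 49 52 51 52 53 56 58 60 56]
 [48 44 49 49 49 52 47 51 49 49 50 50 50 51 50 49 51 53 58 57 54 56]
 [52 50 46 50 44 49 48 49 49 50 47 50 50 51 52 49 50 54 57 53 59 59]
 [54 51 50 45 48 46 46 48 47 49 49 50 47 51 49 52 55 54 58 56 58 56]]
```

Centres now agree: bush 362.7 and pin 362.6 in the side view, and the top view matches too. Descending onto the pin.

```bash
python3 -m pendant '[[0,0,0.01,0,0,0,0.035],[0,0,0.008,0,0,0,0.035],[0,0,0.004,0,0,0,0.035],[0,0,0.004,0,0,0,0.035],[0,0,0.004,0,0,0,0.035],[0,0,0,0,0,0,0.035]]'; python3 -m pendant '[[0,0,0.004,0,0,0,0.035],[0,0,0.004,0,0,0,0.035],[0,0,0,0,0,0,0.035]]'
```

```text
clock: 5.6
position: [481.2, -51.5, 85.4]
ee_rot: [-0.118, 0.993, 0.0, 0.0]
contact_force: [2.7, 1.3, -3.6]
gripper_width: 39.8
grasp_force: 60.8
clock: 5.9
position: [481.2, -51.5, 77.6]
ee_rot: [-0.118, 0.993, 0.0, 0.001]
contact_force: [3.2, 2.1, -4.1]
gripper_width: 40.1
grasp_force: 60.8
```

```bash
python3 -m pendant '[[-0.0005,0,0.006,0,0,0,0.035],[0,0,0.006,0,0,0,0.035],[0,0,0.006,0,0,0,0.035],[0,0,0.005,0,0,0,0.035],[0,0,0,0,0,0,0.035]]'; python3 -m pendant '[[0,0,0.002,0,0,0,0.035],[0,0,0.002,0,0,0,0.035],[0,0,0.002,0,0,0,0.035],[0,0,0,0,0,0,0.035]]'
```

```text
clock: 6.4
position: [483.0, -51.1, 54.6]
ee_rot: [-0.119, 0.993, 0.0, 0.002]
contact_force: [5.5, 4.0, -1.3]
gripper_width: 39.9
grasp_force: 61.0
clock: 6.8
position: [483.4, -51.1, 49.3]
ee_rot: [-0.119, 0.993, -0.0, 0.002]
contact_force: [5.3, 2.5, 0.0]
gripper_width: 40.1
grasp_force: 61.3
```

```bash
python3 -m pendant '[[-0.0005,0,0.002,0,0,0,0.035],[0,0,0.0015,0,0,0,0.035],[0,0,0.0015,0,0,0,0.035],[0,0,0,0,0,0,0.035]]'
```

```text
clock: 7.2
position: [485.1, -50.8, 48.2]
ee_rot: [-0.12, 0.993, -0.0, 0.004]
contact_force: [-3.8, 5.4, 29.6]
gripper_width: 39.7
grasp_force: 65.0
```

Firm contact (30 N) at the expected height. Releasing and lifting off.

```bash
python3 -m pendant '[[0,0,0,0,0,0,0.06],[0,0,-0.001,0,0,0,0.06],[0,0,0,0,0,0,0.06],[0,0,0,0,0,0,0.06],[0,0,-0.02,0,0,0,0.06],[0,0,-0.03,0,0,0,0.06],[0,0,-0.04,0,0,0,0.06],[0,0,-0.04,0,0,0,0.06],[0,0,-0.04,0,0,0,0.06],[0,0,0,0,0,0,0.028],[0,0,0,0,0,0,0.028]]'
python3 - <<'E'
from h import *
np.set_printoptions(linewidth=200)
d=snap('side','s4'); g=cv2.cvtColor(d['image'],cv2.COLOR_RGB2GRAY).astype(int)
print(g[206:234,352:376])
for z in(10,55,60): print(z,proj(d,[485.7,-51,z]))
E
```

```text
clock: 8.3
position: [481.2, -51.5, 214.9]
ee_rot: [-0.118, 0.993, 0.0, 0.0]
contact_force: [-0.5, 0.0, -1.3]
gripper_width: 32.2
grasp_force: 0.0
[[153 153 137  95  72  62  75 115 154 173 180 175 171 167 167 162 158 157 159 159 157 161 160 160]
 [148 152 133  98  76  62  74 112 148 165 164 164 163 159 160 158 158 159 158 162 159 160 161 162]
 [158 152 135 107  79  61  73 108 145 161 159 159 157 156 156 153 157 158 159 160 161 159 159 160]
 [163 159 147 119  93  65  70 108 140 154 157 155 152 151 150 154 155 156 159 161 160 159 160 158]
 [167 163 153 130 103  79  76 106 134 144 145 144 145 147 148 148 155 159 159 159 158 162 161 160]
 [167 164 154 132 111  98  97 114 129 132 132 132 133 136 137 140 148 155 159 158 159 161 160 159]
 [162 163 153 140 123 117 117 123 127 131 133 132 134 133 132 131 136 145 156 160 158 159 160 161]
 [161 157 155 149 135 124 123 124 130 139 146 149 145 141 131 122 125 135 151 158 159 160 160 162]
 [161 159 159 153 147 130 125 127 132 142 148 150 147 142 137 128 129 139 153 160 159 159 160 159]
 [159 161 159 160 148 131 128 134 137 140 143 145 145 143 143 
[... 1321 characters left out ...]
9]
 [ 85  86  80  77  75  76  82  80  85  85  86  84  85  86  84  86  85  86  87  85  88  89  89  89]
 [ 87  84  82  77  77  78  84  86  87  84  85  87  86  85  86  88  85  86  83  87  87  88  87  85]
 [ 85  85  82  81  82  80  83  86  87  85  85  84  84  85  85  87  87  89  88  89  89  89  88  89]
 [ 84  85  82  83  83  82  80  85  85  87  85  85  84  83  86  87  87  86  87  87  89  86  87  87]
 [ 82  85  85  83  85  82  85  88  92  90  89  86  82  85  84  88  82  86  86  88  85  85  87  85]]
10 (np.float64(362.1422977645199), np.float64(224.73949086305808))
55 (np.float64(362.5196337248168), np.float64(212.78894726241964))
60 (np.float64(362.56206532768635), np.float64(211.44510311955406))
```

The bush is home: its lower rim is at row 227, where I expect it for z=10 (224.7 plus 2.4). Now I'll refine the tab position.

Run:
```python
from h import *
T=load('top0');S=load('side0')
g=cv2.cvtColor(T['image'],cv2.COLOR_RGB2GRAY)
m=(cv2.resize(g,None,fx=8,fy=8,interpolation=cv2.INTER_CUBIC)[150*8:163*8,278*8:288*8]>138).astype(np.uint8)
k=max(cv2.findContours(m,cv2.RETR_EXTERNAL,cv2.CHAIN_APPROX_NONE)[0],key=cv2.contourArea)
(c,sz,a)=cv2.minAreaRect(k); c=(278+c[0]/8-.44,150+c[1]/8-.44); print(c,sz[0]/8,sz[1]/8,a)
bx=cv2.boxPoints(((0,0),sz,a))
for z in(158,165): p=onz(T,*c,z); print(z,p,'side',[proj(S,[p[0],p[1],q]) for q in(165,147)],'side measured u 333.6')
ue=333.6
# intersection: top ray plane z=165 with side plane through column ue at row ~180
o,r=ray(S,ue,178); o2,r2=ray(S,ue,190); n=np.cross(r,r2)
p=onz(T,*c,165); print('dist to side plane',(p-o)@n/np.linalg.norm(n),n/np.linalg.norm(n))
gs=cv2.cvtColor(S['image'],cv2.COLOR_RGB2GRAY).astype(float);print(gs[172:180,326:342].mean(0).round())
```

```text
(281.761651096344, 156.7970276451111) 7.365959167480469 3.622884511947632 74.05460357666016
158 [499.71689836 139.00736423 158.        ] side [(np.float64(333.53118812842064), np.float64(167.45508461151934)), (np.float64(333.5061730414559), np.float64(172.126703921491))] side measured u 333.6
165 [497.97839143 138.40206176 165.        ] side [(np.float64(333.24240834326093), np.float64(167.57976297757168)), (np.float64(333.21853631616295), np.float64(172.25474945956742))] side measured u 333.6
dist to side plane 1.3091469676035672 [-0.81146673  0.58437576 -0.00516925]
[177. 168. 158. 149. 139. 131. 141. 146. 143. 142. 148. 161. 165. 165.
 165. 164.]
```

```bash
python3 -c "
from h import *
goal([495.5,138,205],13.2)"
```

```text
shift [-59.  180.9   8.7] turn [ 0.04 -0.14  0.35] pos [480.6 -51.7 213.7]
```

```bash
python3 -m pendant '[[-0.01,0.03,0.001,0,0,0,0.028],[-0.01,0.03,0.001,0,0,0,0.028],[-0.01,0.03,0.001,0,0,0,0.028],[-0.01,0.03,0.001,0,0,0,0.028],[-0.01,0.03,0.001,0,0,0,0.028],[-0.009,0.031,0.003,0,0,0.3,0.028],[0,0,0,0,0,0,0.028],[0,0,0,0,0,0,0.028],[0,0,0,0,0,0,0.028]]'
python3 - <<'E'
from h import *
d=snap('side','s5')
b=cv2.resize(d['image'][120:215,280:390,::-1],None,fx=6,fy=6,interpolation=cv2.INTER_CUBIC);cv2.imwrite('pics/c5.png',b)
goal([495.5,138,153],13.2)
p=arm.read_state()['position'];print([(np.array(proj(d,[p[0],p[1],z]))-(280,120))*6 for z in(180,165,147)])
E
```

```text
clock: 9.25
position: [495.8, 137.3, 205.6]
ee_rot: [-0.115, 0.993, -0.001, -0.001]
contact_force: [0.0, -0.3, 0.1]
gripper_width: 27.9
grasp_force: 0.0
shift [ 0.2  0.9 53. ] turn [-0.04 -0.11  0.02] pos [496.  137.2 206. ]
[array([317.99680865, 262.96963781]), array([317.8817444 , 286.54295213]), array([317.74468867, 314.62168199])]
```

View pics/c5.png

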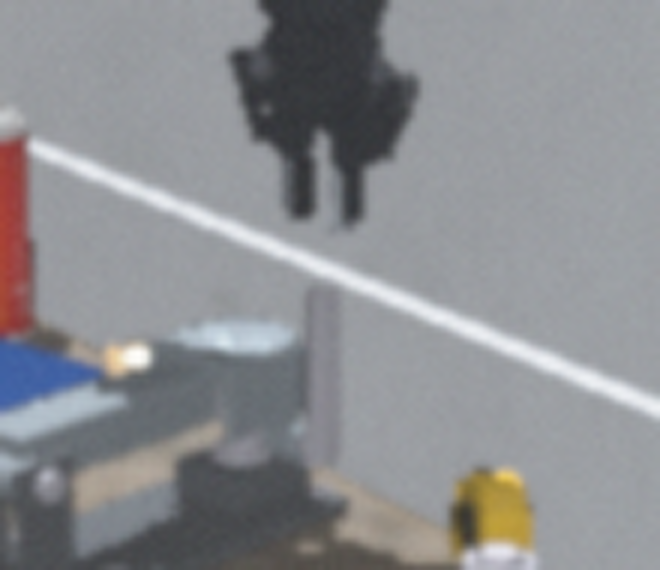

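The open fingers (gap centre about crop x 327) are roughly centred over the tab (308–341, centre 324), about 2 mm to the right. I'll nudge left and lower.

```bash
python3 -m pendant '[[0.002,0.0015,0.005,0,0,0,0.028],[0,0,0.005,0,0,0,0.028],[0,0,0.005,0,0,0,0.028],[0,0,0.005,0,0,0,0.028],[0,0,0.005,0,0,0,0.028],[0,0,0,0,0,0,0.028]]'; python3 -m pendant '[[0,0,0.005,0,0,0,0.028],[0,0,0.005,0,0,0,0.028],[0,0,0.005,0,0,0,0.028],[0,0,0,0,0,0,0.028]]'
```

```text
clock: 9.9
position: [493.7, 139.0, 180.9]
ee_rot: [-0.116, 0.993, -0.0, -0.001]
contact_force: [-0.7, 0.2, -0.1]
gripper_width: 28.1
grasp_force: 0.0
clock: 10.3
position: [493.6, 139.0, 165.9]
ee_rot: [-0.116, 0.993, -0.0, -0.001]
contact_force: [-0.2, -0.1, 0.4]
gripper_width: 27.9
grasp_force: 0.0
```

```bash
python3 -m pendant '[[0,0,0.004,0,0,0,0.028],[0,0,0.004,0,0,0,0.028],[0,0,0.003,0,0,0,0.028],[0,0,0,0,0,0,0.028]]'; python3 -m pendant '[[0,0,0,0,0,0,0.015],[0,0,0,0,0,0,0.004],[0,0,0,0,0,0,0.004],[0,0,0,0,0,0,0.004],[0,0,0,0,0,0,0.004]]'
```

```text
clock: 10.7
position: [493.8, 139.1, 155.3]
ee_rot: [-0.116, 0.993, -0.0, -0.001]
contact_force: [-0.4, 0.1, -0.2]
gripper_width: 28.0
grasp_force: 0.0
clock: 11.2
position: [494.4, 138.4, 156.1]
ee_rot: [-0.116, 0.993, -0.001, 0.0]
contact_force: [1.6, -4.1, 0.6]
gripper_width: 9.6
grasp_force: 59.3
```

Tab gripped. Pulling the latch along tool −y.

```bash
python3 -m pendant '[[0,-0.003,0,0,0,0,0.004],[0,-0.003,0,0,0,0,0.004],[0,-0.003,0,0,0,0,0.004],[0,-0.003,0,0,0,0,0.004],[0,-0.002,0,0,0,0,0.004],[0,0,0,0,0,0,0.004],[0,0,0,0,0,0,0.004],[0,0,0,0,0,0,0.004]]'
```

```text
clock: 12.0
position: [496.8, 128.1, 156.1]
ee_rot: [-0.116, 0.993, 0.002, 0.0]
contact_force: [-5.0, 8.0, 2.1]
gripper_width: 9.6
grasp_force: 59.7
```

```bash
python3 -m pendant '[[0.0005,-0.002,0,0,0,0,0.004],[0.0005,-0.002,0,0,0,0,0.004],[0,-0.001,0,0,0,0,0.004],[0,0,0,0,0,0,0.004],[0,0,0,0,0,0,0.004],[0,0,0,0,0,0,0.004]]'
```

```text
clock: 12.6
position: [497.7, 123.9, 156.1]
ee_rot: [-0.116, 0.993, 0.003, 0.001]
contact_force: [-4.5, 9.2, 1.4]
gripper_width: 10.0
grasp_force: 59.5
```

Drawn about 14 mm. Now lifting along the arc about the pivot, 2° per row.

```bash
python3 -m pendant '[[0.0026,0,-0.0069,0,-2,0,0.004],[0.0026,0,-0.0069,0,-2,0,0.004],[0.0026,0,-0.0069,0,-2,0,0.004],[0,0,0,0,0,0,0.004],[0,0,0,0,0,0,0.004]]'
```

```text
clock: 13.1
position: [489.4, 122.0, 176.2]
ee_rot: [-0.116, 0.992, 0.009, 0.054]
contact_force: [-2.0, 10.8, -3.8]
gripper_width: 9.7
grasp_force: 58.8
```

```bash
python3 -m pendant '[[0.0026,0,-0.0069,0,-2,0,0.004],[0.0026,0,-0.0069,0,-2,0,0.004],[0.0026,0,-0.0069,0,-2,0,0.004],[0.0026,0,-0.0069,0,-2,0,0.004],[0.0026,0,-0.0069,0,-2,0,0.004],[0.0026,0,-0.0069,0,-2,0,0.004],[0.0026,0,-0.0069,0,-2,0,0.004],[0.0026,0,-0.0069,0,-2,0,0.004],[0.0026,0,-0.0069,0,-2,0,0.004],[0,0,0,0,0,0,0.004],[0,0,0,0,0,0,0.004],[0,0,0,0,0,0,0.004]]'
python3 - <<'E'
from h import *
d=snap('side','s6')
b=cv2.resize(d['image'][110:260,240:430,::-1],None,fx=4,fy=4,interpolation=cv2.INTER_CUBIC);cv2.imwrite('pics/c6.png',b)
print(arm.read_state()['contact_force'])
E
```

```text
clock: 14.3
position: [452.5, 112.5, 230.1]
ee_rot: [-0.114, 0.971, 0.027, 0.207]
contact_force: [-3.3, 11.1, -5.8]
gripper_width: 9.9
grasp_force: 58.9
[-2.02660089 10.72714993 -5.37135794]
```

View pics/c6.png

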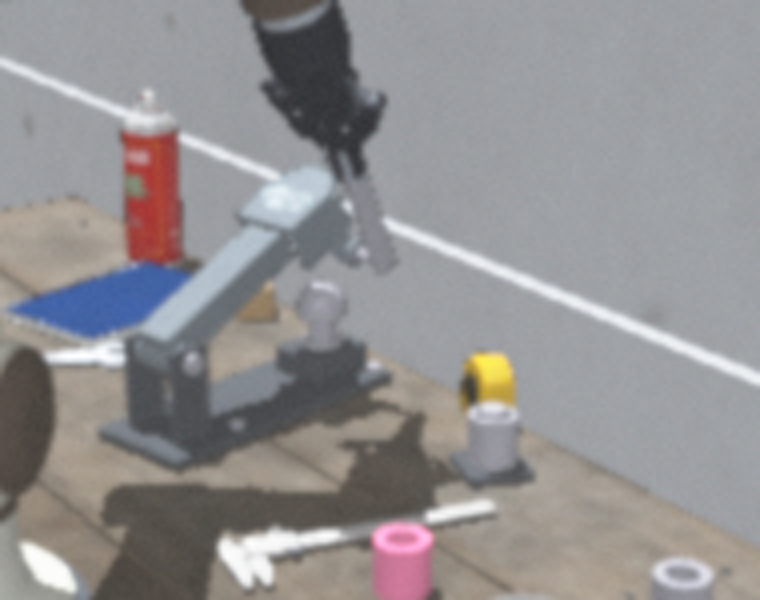

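The picture shows the tongue raised clear of the ball (head near crop (290,195), ball at (322,300)) with the fingers on the tab. The bush is home on the gauge (493,440) and the other bush stands on the bench (683,580). The 24° tilt puts the head at about 198 mm, so I'm handing in.

```bash
python3 -c "
from bench import arm
print(arm.job_done())"
```

```text
the job is handed in; nothing more can be done
None
```

I handed the job in at about 14 s: bush_a is home on the gauge pin, bush_b is still standing on the bench, and the latch was drawn about 14 mm. The gripper still holds the tab with the tongue's head about 198 mm over the bench; the tape measure and box were not touched, and no verdict came back.

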